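Square a cut line across a plywood rail with a spring-lead marker

ROBOT

A 6-joint arm with a two-finger parallel gripper is mounted at the origin on a cart in front of the work surface, level with it; the furniture and walls round the work are solid. World frame = base frame: x ahead of the robot, y to its left, z up, the work surface at z = 0. Lengths are in m, angles in rad, forces in N, time in s.
With the tool pointing down it reaches from about 0.425 to 0.95 m from the base axis. Payload 3.5 kg.
Tool frame: the origin (TCP) lies midway between the tips of the shut fingers; the grasp point (between the pads) lies 19 mm behind it (ctrl.pinch_z is the distance from the TCP to the grasp point, in m); z points along the fingers, y is the line along which they close (so a half turn about z gives the same grasp; the last joint's range is limited). The gripper opens to 85 mm and grips with 20 to 120 N. Pads are 22 mm wide; open, the fingers measure 114 mm over their backs; the gripper's body (76 mm by 85 mm) begins 54 mm behind the grasp point. The pads swing forward as they close: fully open they stand 13 mm farther back than shut.
Start: joints at [-1.362, 0.286, 1.577, -0, 1.279, -0.15], TCP at [0.237, -0.632, 0.231] pointing down, gripper open.
Joint ranges: [-2.77, 2.77], [-0.9, 2.22], [0.21, 2.48], [-1.53, 4.67], [0.24, 2.81], [-2.84, 2.84]. Speed limits (rad/s): [2.79, 2.79, 3.14, 3.14, 3.14, 3.14].

INTERFACE

Orientations are given as a unit quaternion [x, y, z, w].
In Python, from plant import get_state, viewer, sign_off, ctrl gives the robot as it stands. The module is installed in compiled form; this text tells all that it offers.
- The arm moves only by the shell command python3 -m handwheel 'ROWS' [FORCE]. ROWS is JSON, a list that holds one entry, the list of rows, each a list of 5 numbers: the finger opening in m, from 0 to 0.0854, then the shift along the tool's x, y, z in m, then the turn about the tool's z in degrees. In form: [[[claw, x, y, z, spin], ...]]. A call has 1 to 12 rows; each row shifts and turns the commanded pose from where the row before left it, along the tool's axes as they then stand; what a row does not reach is not made up. A row lasts 1/12 s, in which the tool goes at most 41.7 mm and 7.16 degrees, less where a joint would pass 70% of its speed; a pose out of reach is approached as far as the arm can. A call is refused whole if a number of a shift passes 0.0417 or a number of a turn 7.16, either way. A call with a gripper value outside its range is refused whole. The fingers move at their own pace and stop on an object; FORCE is the grip in N (left out, the last holds). Time passes only in rows, so rows that do not move let the fingers close. It gives the time, the measured TCP pose, the force, the opening and the grip force at its end, in the units of the state.
- get_state(): the state, without advancing time (a new reading comes with each control period).
- viewer.read_camera(name): name is "scene" or "top"; returns the picture (384x512x3 uint8, blue, green, red); there is no depth.
- viewer.camera_params(name): a dict with "fov_y" (degrees; the focal length in pixels is half the picture's height over the tangent of half this angle, whatever the lens; pixels are square), "cx", "cy" (the principal point, pixels), "xyz" and "attitude" of the camera in the world. Camera axes: x right, y up, looking along -z (the intrinsics and any distortion apply to the point x, -y, -z); pixel columns grow to the right and rows downward; lengths in m; the calibration is good to about 2 mm. A picture is of the moment at which its call begins. camera_params takes no time and is no camera call.
- sign_off(): hands the job in; it is judged then, once.
Trained networks look in the newest picture that a camera, given by its name, has taken for a name from the list of things; names that differ only in an ending like _2 or _b are one class to them, and where a whole thing is asked for, a point or a joint stands for the part that bears it (a point fixed in the world has none). Each returns a list of dicts, best first, with "confidence" (0 to 1); they miss things now and then, are a little off and sometimes report something else, mostly with a low value. They report only what shows in the picture. A call takes as long as a camera call.
- viewer.look_for(camera, name): "extent" ([left, top, width, height] as shares, 0 to 1, of the picture: columns of its width, rows of its height, round what is visible of it).
- viewer.outline_of(camera, name): "mask" (384x512 bool, what is visible of it) and "extent" ([left, top, width, height] as shares, 0 to 1, of the picture: columns of its width, rows of its height, round what is visible of it).
- viewer.pinpoint(camera, name): "xy" ([column, row] as shares, 0 to 1, of the picture: columns of its width, rows of its height: a listed point, or the origin of a listed thing).
The state is a dict: "time": time; "qpos": joint angles; "dq": joint speeds; "joint_efforts": joint torques, N m; "eef_pos": TCP position; "tcp_rot": TCP orientation; "contact_force": force on the tool from outside, world axes, zero at the start; "wrist_torque": the same for the moment, N m; "opening": opening from 0.0 (shut) to 1.0 (fully open); "finger_force": force on a finger pad.
Only numpy, scipy, OpenCV 4.12 (cv2) and the standard library are available. Lean on these libraries where they do the work, as an engineer would, in place of code of your own. Each camera call takes 0.05 s, during which the arm holds its last target. There are 200 camera calls.

TASK

Slide the try square, without lifting it, until its stock is flush against the near edge of the clamped board and the outer edge of its blade is at the point of the crow's foot. Then take the marker from its block and draw the cut line slowly (about 3 cm a second) with its lead lightly sprung on the board, close along the blade's outer edge, from the near edge of the board right to the far edge, leaving no stray marks and not disturbing the square. Put the marker back upright in its own hole, leave the square in place, and leave the tape measure, hex key, spanner and bolt alone.

Things in the scene. Friction and masses are not known exactly. Their poses are not given: they have to be found in the camera images.
- board: Plywood board 110 x 250 x 9 mm, lying flat and fixed: right end on a low aluminium stop (15 mm high), left end under a steel strap clamp with a black star knob (55 mm high, standing at the end). Origin: centre of the underside, top 9 mm above it. x runs across the board, away from the robot (near long edge x = -55 mm, far edge +55); y along it to the left.
- crowsfoot: Crow's foot: bold dark V drawn on the board's top, two 42 mm arms spreading 46 degrees to either side of its x axis, marking where to cut; the blade may cover part of it. Origin: the point of the V, on the board's near top edge, 9 mm above the table. x runs square across the board, away from the robot: the line belongs on it, from x = 0 (near edge) to 110 mm (far edge). y runs along the edge to the left.
- try_square: Loose try square, 0.2 to 0.35 kg: its beech stock lies on the table on the robot's side of the board, its steel blade (underside 10 mm, top 12 mm above the table) over the board. Origin: underside, middle of the 120 x 188 mm outline. The square in place has y towards the robot, x along the board to the left. Blade: x -60 to -25, y -94 to 64 mm; the outer edge is at x = -60.
- square_heel (a point): Where the blade's outer edge meets the face of the stock that bears on the board, 11 mm above the table, in line with the stock's right end: x = -60, y = 64 mm in the square's frame. With the square in place it is at the crow's foot's point.
- square_stock (a point): Centre of the square's stock (120 mm long, 30 mm wide, 22 mm high, standing on the table): x = 0, y = 79 mm in the square's frame.
- marker: Loose marker (spring-lead marking pencil), 60 g, hanging upright in the block's largest hole. Origin: on its axis at the tip of the unpressed lead, z up. Aluminium barrel 13 mm thick from 31 to 108 mm above the tip, thin cap to 115; steel collar 22 mm wide from 46 to 51 mm, resting on the block's top; the nose tapers to 6 mm wide at 15 mm; below that only the lead.
- marker_grip (a point): Point on the marker's axis 76 mm above the tip, middle of the ringed part of the barrel above the collar, 13 mm thick: grip here.
- lead_tip (a point): Rounded tip of the marker's lead, 3.6 mm thick. The lead is sprung: it yields up into the barrel by up to 8 mm, 0.9 N to start and 2.1 N fully in, and is rigid beyond.
- block_hole0 (a point): Centre of the mouth of the marker's hole, 50 mm above the table, in a fixed wooden block 56 x 96 x 50 mm high, which stands left or right of the board. Through hole 16.5 mm wide, near one end of the block; two thinner empty holes are 34 and 58 mm from it. With the marker hanging in it the lead's tip is 4 mm above the table.
- tape_measure: Loose tape measure, 40 x 80 x 68 mm high, standing on the side of the board where the block is not. Origin: middle of the underside. To be left alone.
- hex_key: Loose black hex key, 40 x 114 x 8 mm, on the table at the right. To be left alone.
- spanner: Loose open-end spanner, 158 x 39 x 8 mm, on the table at the left. To be left alone.
- bolt: Loose hex bolt, 18 x 47 x 16 mm, lying on the board's right-hand part. To be left alone.

How it is judged:
By the outcome, as a careful person would: the job done as asked, in the order asked, and still so for the second after the job is handed in, with the robot touching nothing.
It also fails if it takes over 72 s, if anything falls off the work surface, if the arm or the gripper's body presses on something with over 40 N, if the wrist force passes 120 N, or if a joint passes its speed limit or range.

## Working session

There is one attempt and no reset: what is moved stays moved. The work goes in short steps, Python scripts to look and compute and a shell command to move; the robot and the scene stay as the last step left them, time stands still between calls to the robot, and variables do not carry over. Pictures are saved under pics/ and viewed, at most 10 in all, crops included, and the job is handed in when it is done.

```bash
mkdir -p pics; cat > h.py <<'E'
import numpy as np,cv2
from scipy.spatial.transform import Rotation as R
from plant import get_state,viewer,sign_off,ctrl
def ray(cam,uv):
    p=viewer.camera_params(cam); f=192/np.tan(np.radians(p["fov_y"])/2)
    d=np.array([(uv[0]-p["cx"])/f,-(uv[1]-p["cy"])/f,-1.])
    return np.array(p["xyz"]),R.from_quat(p["attitude"]).apply(d)
def at(cam,uv,z):
    o,d=ray(cam,uv); return o+d*(z-o[2])/d[2]
def proj(cam,P):
    p=viewer.camera_params(cam); f=192/np.tan(np.radians(p["fov_y"])/2)
    c=R.from_quat(p["attitude"]).inv().apply(np.atleast_2d(P)-np.array(p["xyz"]))
    return np.c_[p["cx"]-f*c[:,0]/c[:,2],p["cy"]+f*c[:,1]/c[:,2]]
def pin(cam,n,z):
    return [(round(r["confidence"],2),np.round(np.array(r["xy"])*[512,384],1),np.round(at(cam,np.array(r["xy"])*[512,384],z),4)) for r in viewer.pinpoint(cam,n)[:2]]
E
python3 - <<'E'
from h import *
for c in("top","scene"):
    print(viewer.camera_params(c)); cv2.imwrite(f"pics/{c}0.png",viewer.read_camera(c))
H=dict(board=0,crowsfoot=.009,try_square=0,square_heel=.011,square_stock=.011,marker_grip=.122-.042,block_hole0=.05,tape_measure=0,hex_key=0,spanner=0,bolt=.009)
for n,z in H.items():
    for c in("top","scene"): print(n,c,pin(c,n,z))
print(get_state())
E
```

```text
{'fov_y': 55.1643426485395, 'cx': 253.62385676357994, 'cy': 189.42727660835627, 'xyz': array([ 0.35037505, -0.03700833,  1.21329303]), 'attitude': array([-0.04147788,  0.03472343,  0.7154875 , -0.69652818])}
{'fov_y': 54.631163889410075, 'cx': 257.6308752201015, 'cy': 194.92496202615615, 'xyz': array([-0.22827266, -0.58235682,  0.59871774]), 'attitude': array([ 0.45512553, -0.22368837, -0.38330193,  0.77194812])}
board top [(0.64, array([284. , 176.5]), array([ 0.5224, -0.1294,  0.    ]))]
board scene [(0.87, array([289.1, 229.8]), array([ 0.5193, -0.1221,  0.    ]))]
crowsfoot top []
crowsfoot scene []
try_square top [(0.65, array([280.8, 180.9]), array([ 0.5079, -0.1182,  0.    ])), (0.37, array([317.5, 165.6]), array([ 0.556 , -0.2423,  0.    ]))]
try_square scene [(0.87, array([285.2, 232.7]), array([ 0.5006, -0.1213,  0.    ]))]
square_heel top [(0.59, array([306.3, 194.9]), array([ 0.4578, -0.1994,  0.011 ]))]
square_heel scene [(0.79, array([303. , 243.7]), array([ 0.4735, -0.1951,  0.011 ]))]
square_stock top [(0.66, array([293.7, 202.2]), array([ 0.435 , -0.1572,  0.011 ]))]
[... 1073 characters left out ...]
time': 1.2, 'qpos': array([-1.36200562e+00,  2.86325895e-01,  1.57671386e+00, -2.32642964e-05,
        1.27860284e+00, -1.49988317e-01]), 'dq': array([ 0.00052268, -0.00197436,  0.00069242,  0.00210694, -0.00096892,
       -0.00024759]), 'joint_efforts': array([-7.58212555e-04, -4.05969179e+01, -2.92936456e+01, -1.53069896e-04,
        6.84142615e-04, -7.02251867e-06]), 'eef_pos': array([ 0.23703889, -0.63198757,  0.23130007]), 'tcp_rot': array([ 9.83952206e-01,  1.78432214e-01, -1.18682006e-05, -2.46298645e-05]), 'contact_force': array([-0.62451435, -0.09229482,  0.28786131]), 'wrist_torque': array([-0.05432235,  0.02385655,  0.03181753]), 'finger_force': 0.0, 'opening': 1.0004654608072394}
```

```bash
python3 - <<'E'
import cv2
for c,(x0,y0,x1,y1) in dict(top=(220,110,420,250),scene=(200,170,440,330)).items():
    i=cv2.imread(f"pics/{c}0.png")
    k=800/(x1-x0)
    cv2.imwrite(f"pics/{c}0c.png",cv2.resize(i[y0:y1,x0:x1],None,fx=k,fy=k,interpolation=cv2.INTER_CUBIC))
E
```

```text
(no output)
```

View pics/top0.png

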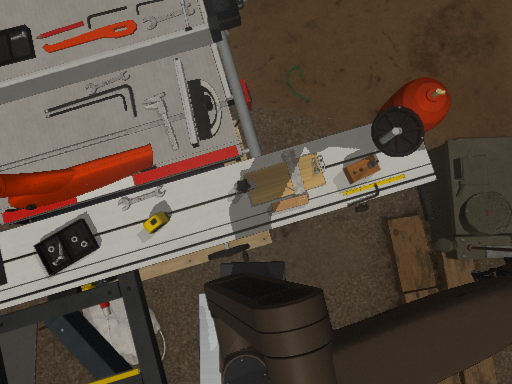

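View pics/top0c.png

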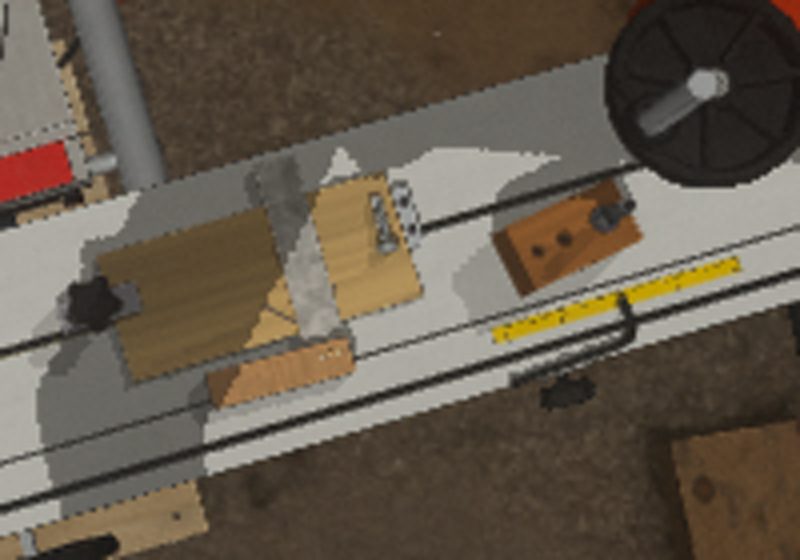

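View pics/scene0c.png

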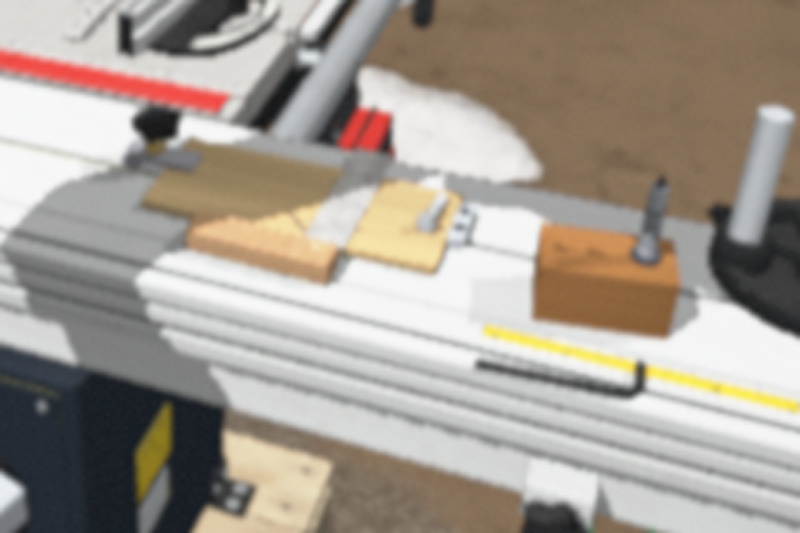

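```bash
cat > z.py <<'E'
import cv2,sys
def z(src,dst,x0,y0,x1,y1,k):
    i=cv2.imread(src)[y0:y1,x0:x1]
    o=cv2.resize(i,None,fx=k,fy=k,interpolation=cv2.INTER_CUBIC)
    for u in range(-(-x0//10)*10,x1,10): cv2.putText(o,str(u),(int((u-x0+.5)*k),8),0,.3,(0,0,255)); cv2.line(o,(int((u-x0+.5)*k),9),(int((u-x0+.5)*k),14),(0,0,255))
    for v in range(-(-y0//10)*10,y1,10): cv2.putText(o,str(v),(6,int((v-y0+.5)*k)+3),0,.3,(0,0,255)); cv2.line(o,(0,int((v-y0+.5)*k)),(5,int((v-y0+.5)*k)),(0,0,255))
    cv2.imwrite(dst,o)
E
python3 - <<'E'
from z import z
z("pics/top0.png","pics/t1.png",238,143,338,217,8)
z("pics/scene0.png","pics/s1.png",236,200,346,258,7)
E
```

```text
(no output)
```

View pics/t1.png

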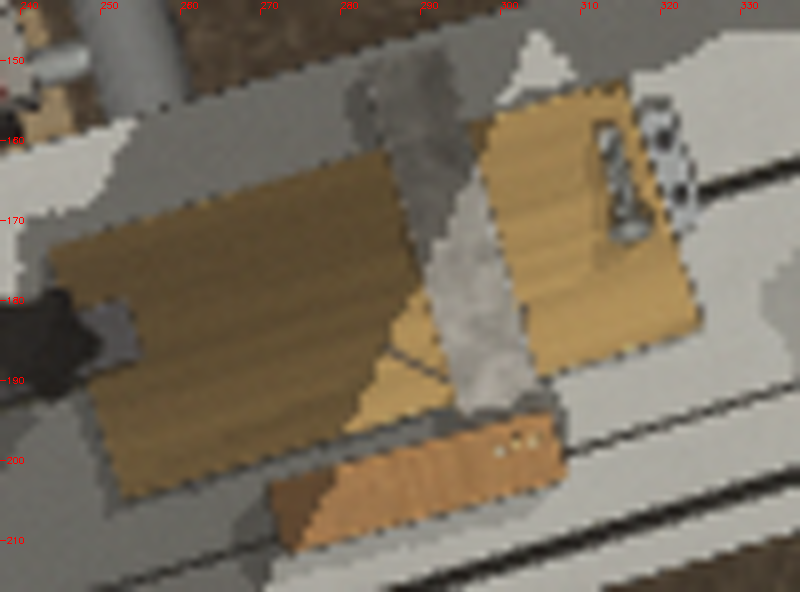

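View pics/s1.png

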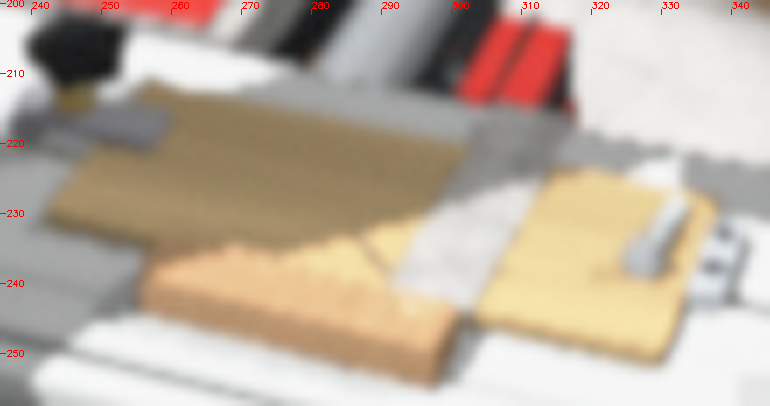

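```bash
python3 - <<'E'
import cv2,numpy as np
from z import z
i=cv2.imread("pics/top0.png"); 
o=np.clip((i.astype(float)/255)**.5*255*1.0,0,255)
g=cv2.GaussianBlur(o,(0,0),5); o=np.clip(110+3*(o-g),0,255).astype(np.uint8)
cv2.imwrite("pics/te.png",o); z("pics/te.png","pics/te1.png",268,160,318,205,13)
E
```

```text
(no output)
```

View pics/te1.png

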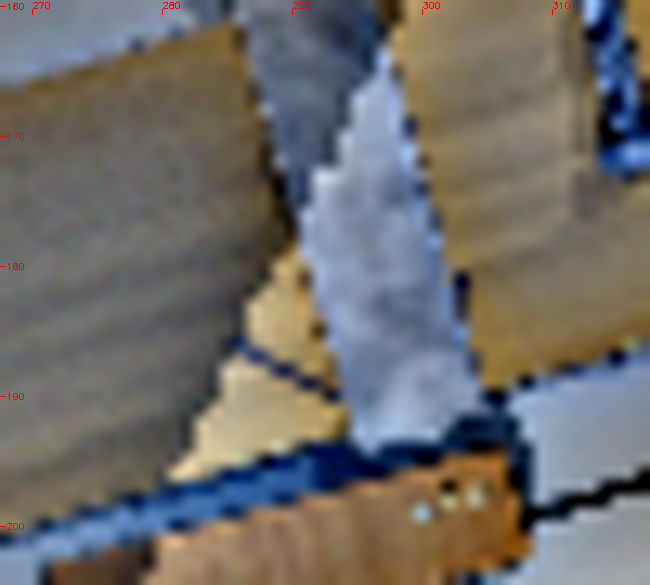

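```bash
python3 - <<'E'
from h import *
def show(n,cam,pts,z):
    W=np.array([at(cam,p,z)[:2] for p in pts]); print(n,cam,np.round(W*1000,1).tolist())
    d=np.diff(np.r_[W,W[:1]],axis=0); print('  len',np.round(np.hypot(*d.T)*1000,1),'ang',np.round(np.degrees(np.arctan2(d[:,1],d[:,0])),1),'c',np.round(W.mean(0)*1000,1))
show('board NL FL FR NR','top',[(252.5,204.8),(244,173),(315.3,152.8),(324.5,182.8)],.009)
show('board','scene',[(242,230.5),(254.5,211),(336.5,227),(329.5,251.5)],.009)
show('V L P R','top',[(285.5,186),(296.7,192.1),(302.5,181)],.009)
show('stock top FL FR NR NL','top',[(271.5,203),(306,194),(307.5,201.5),(274,211)],.022)
show('stock top FL? FR NR NL','scene',[(300,243.5),(297,248.5),(254.5,238.5)],.022)
show('blade outer near far, inner near','top',[(303.5,190),(297.2,165),(294.5,193.5)],.012)
show('hole','top',[(371,163.5)],.055)
# block
for c in("top","scene"):
    for n in("marker","block_hole0","bolt","try_square","board"):
        r=viewer.outline_of(c,n)
        if r:
            m=r[0]["mask"].astype(np.uint8); k=max(cv2.findContours(m,0,2)[0],key=cv2.contourArea)
            print(c,n,round(r[0]["confidence"],2),m.sum(),np.round(cv2.minAreaRect(k)[0],1),np.round(cv2.boxPoints(cv2.minAreaRect(k)),1).tolist())
E
```

```text
board NL FL FR NR top [[430.3, -22.2], [536.5, 3.2], [597.7, -235.5], [496.4, -261.3]]
  len [109.2 246.4 104.5 248.1] ang [  13.5  -75.6 -165.7  105.5] c [ 515.2 -128.9]
board scene [[426.2, -26.3], [529.3, 9.4], [600.3, -228.4], [488.1, -265.3]]
  len [109.1 248.2 118.1 246.9] ang [  19.1  -73.4 -161.8  104.5] c [ 510.9 -127.6]
V L P R top [[489.3, -132.5], [468.1, -168.6], [504.4, -189.1]]
  len [41.8 41.7 58.6] ang [-120.4  -29.5  104.9] c [ 487.3 -163.4]
stock top FL FR NR NL top [[433.6, -84.1], [459.8, -197.1], [435.3, -201.0], [407.4, -91.4]]
  len [116.   24.8 113.   27.1] ang [ -76.9 -171.1  104.3   15.5] c [ 434.  -143.4]
stock top FL? FR NR NL scene [[456.4, -195.8], [433.7, -200.8], [402.9, -88.4]]
  len [ 23.2 116.5 119.9] ang [-167.4  105.3  -63.5] c [ 431.  -161.7]
blade outer near far, inner near top [[474.2, -190.8], [557.8, -173.4], [463.4, -160.9]]
  len [85.4 95.2 31.8] ang [ 11.8 172.4 -70.3] c [ 498.5 -175.1]
hole top [[548.6, -403.3]]
  len [0.] ang [0.] c [ 548.6 -403.3]
top marker 0.47 51 [373.5 163. ] [[367.6000061035156, 162.60000610351562], [377.299987792
[... 935 characters left out ...]
 265.70001220703125], [360.6000061035156, 234.8000030517578], [405.29998779296875, 241.1999969482422], [400.79998779296875, 272.1000061035156]]
scene bolt 0.65 918 [289.6 239.4] [[253.10000610351562, 236.10000610351562], [314.1000061035156, 212.1999969482422], [326.0, 242.60000610351562], [265.0, 266.5]]
scene try_square 0.93 975 [289.2 239.1] [[252.1999969482422, 235.6999969482422], [314.29998779296875, 211.60000610351562], [326.29998779296875, 242.60000610351562], [264.20001220703125, 266.70001220703125]]
scene board 0.88 2120 [266.  223.8] [[230.39999389648438, 227.39999389648438], [241.1999969482422, 198.0], [301.6000061035156, 220.1999969482422], [290.8999938964844, 249.60000610351562]]
```

```bash
cat > g.py <<'E'
import sys
from h import *
# usage: g.py x y z angle(tool x world deg); prints tool-axis deltas (mm) and spin
s=get_state(); p=s["eef_pos"]; Rm=R.from_quat(s["tcp_rot"]).as_matrix()
a=np.degrees(np.arctan2(Rm[1,0],Rm[0,0]))
print("t",round(s["time"],2),"tcp",np.round(p*1000,1),"ang",round(a,2),"tilt",np.round(Rm[:2,2],4),"F",np.round(s["contact_force"],2),"open",round(s["opening"],3),"ff",round(s["finger_force"],1))
if len(sys.argv)>1:
    t=np.array(list(map(float,sys.argv[1:4]))); 
    print("d_tool mm",np.round(Rm.T@(t-p*1000),1),"spin",round(-((float(sys.argv[4])-a+180)%360-180),2))
E
python3 g.py 434 -143 231 103.5
```

```text
t 1.7 tcp [ 237.1 -632.   231.3] ang 20.56 tilt [-0.  0.] F [ 0.52 -0.08  0.64] open 0.999 ff 0.0
d_tool mm [ 3.561e+02 -3.887e+02  3.000e-01] spin -82.94
```

```bash
python3 -m handwheel '[[[0.0854,0.0274,-0.0299,0,0],[0.0854,0.0274,-0.0299,0,0],[0.0854,0.0274,-0.0299,0,0],[0.0854,0.0274,-0.0299,0,0],[0.0854,0.0274,-0.0299,0,0],[0.0854,0.0274,-0.0299,0,0],[0.0854,0.0274,-0.0299,0,0],[0.0854,0.0274,-0.0299,0,0],[0.0854,0.0274,-0.0299,0,0],[0.0854,0.0274,-0.0299,0,0],[0.0854,0.0274,-0.0299,0,0],[0.0854,0.0274,-0.0299,0,0]]]'
python3 -m handwheel '[[[0.0854,0,0,0,-7],[0.0854,0,0,0,-7],[0.0854,0,0,0,-7],[0.0854,0,0,0,-7],[0.0854,0,0,0,-7],[0.0854,0,0,0,-7],[0.0854,0,0,0,-7],[0.0854,0,0,0,-7],[0.0854,0,0,0,-7],[0.0854,0,0,0,-7],[0.0854,0,0,0,-7],[0.0854,0,0,0,-6]]]'
python3 g.py 434 -143 30 103.5
```

```text
time: 2.7
eef_pos: [0.4192, -0.1787, 0.2317]
tcp_rot: [0.984, 0.178, 0.0, 0.0]
contact_force: [1.2, -0.3, -0.4]
opening: 1.001
finger_force: 0.0
time: 3.7
eef_pos: [0.4189, -0.1806, 0.2315]
tcp_rot: [0.616, 0.787, 0.0, 0.0]
contact_force: [0.4, -0.0, -0.6]
opening: 1.0
finger_force: 0.0
t 3.7 tcp [ 418.9 -180.6  231.5] ang 103.89 tilt [ 0.0003 -0.0002] F [ 0.4  -0.02 -0.64] open 1.0 ff 0.0
d_tool mm [ 32.9  23.6 201.5] spin 0.39
```

```bash
python3 -m handwheel '[[[0.065,0.011,0.008,0.03,0],[0.065,0.011,0.008,0.035,0],[0.065,0.011,0.008,0.035,0],[0.065,0,0,0.035,0],[0.065,0,0,0.035,0],[0.065,0,0,0.03,0],[0.065,0,0,0,0]]]'
python3 g.py 434 -143 10 103.5
python3 - <<'E'
from h import *
from z import z
for c in("top","scene"): cv2.imwrite(f"pics/{c}2.png",viewer.read_camera(c))
z("pics/scene2.png","pics/s2.png",236,190,346,258,7)
E
```

```text
time: 4.28
eef_pos: [0.4298, -0.14, 0.0255]
tcp_rot: [0.619, 0.786, -0.001, -0.007]
contact_force: [-1.7, 0.5, -0.4]
opening: 0.76
finger_force: 0.0
t 4.28 tcp [ 429.8 -140.    25.5] ang 103.56 tilt [-0.0113  0.0067] F [-1.73  0.53 -0.44] open 0.76 ff 0.0
d_tool mm [-4.   3.5 15.4] spin 0.06
```

View pics/s2.png

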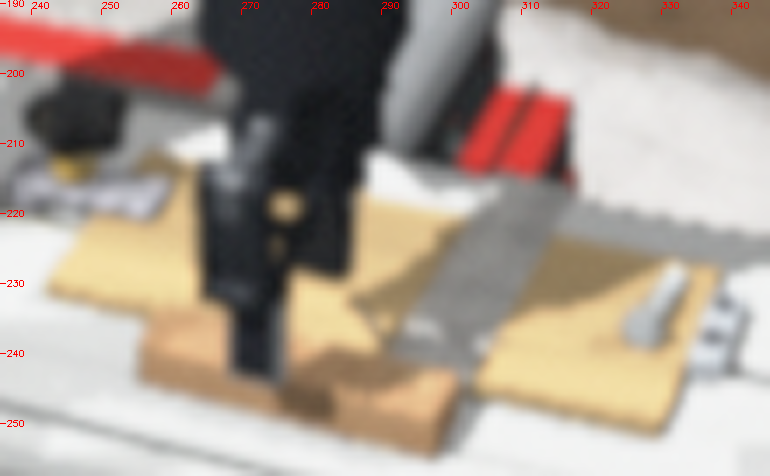

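```bash
python3 -m handwheel '[[[0.06,-0.002,0.003,0.007,0],[0.06,-0.002,0,0.008,0],[0.06,0,0,0,0],[0.06,0,0,0,0]]]' 20
python3 g.py 434 -143 10 103.5
```

```text
time: 4.72
eef_pos: [0.4389, -0.1465, 0.0171]
tcp_rot: [0.619, 0.786, 0.0, 0.001]
contact_force: [0.0, -0.1, -0.2]
opening: 0.705
finger_force: 0.0
t 4.72 tcp [ 438.9 -146.5   17.1] ang 103.55 tilt [ 0.0011 -0.0007] F [ 0.01 -0.09 -0.15] open 0.705 ff 0.0
d_tool mm [ 4.6 -4.   7.1] spin 0.05
```

```bash
python3 -m handwheel '[[[0.06,0,-0.004,0.004,0],[0.06,0,0,0.002,0],[0.06,0,0,0,0]]]' 20
python3 g.py 434 -143 10 103.5
python3 -m handwheel '[[[0.03,0,0,0,0],[0.025,0,0,0,0],[0.025,0,0,0,0],[0.025,0,0,0,0],[0.025,0,0,0,0],[0.025,0,0,0,0]]]' 25
python3 g.py 434 -143 10 103.5
```

```text
time: 4.97
eef_pos: [0.4339, -0.1468, 0.01]
tcp_rot: [0.619, 0.786, -0.0, -0.0]
contact_force: [-0.9, 0.6, -0.1]
opening: 0.701
finger_force: 0.0
t 4.97 tcp [ 433.9 -146.8   10. ] ang 103.54 tilt [-0.0007  0.0004] F [-0.94  0.64 -0.08] open 0.701 ff 0.0
d_tool mm [ 3.7  1.  -0. ] spin 0.04
time: 5.47
eef_pos: [0.4347, -0.1472, 0.0106]
tcp_rot: [0.619, 0.786, 0.0, 0.0]
contact_force: [-0.1, 0.2, 1.6]
opening: 0.343
finger_force: 25.4
t 5.47 tcp [ 434.7 -147.2   10.6] ang 103.56 tilt [ 0.0004 -0.0003] F [-0.11  0.23  1.56] open 0.343 ff 25.4
d_tool mm [4.2 0.3 0.6] spin 0.06
```

```bash
python3 -m handwheel '[[[0.025,0,0,0,-0.8],[0.025,0.002,0,0,-0.7],[0.025,0.003,0.001,0,0],[0.025,0.004,0.002,0,0],[0.025,0.004,0.002,0,0],[0.025,0.004,0.002,0,0],[0.025,0.003,0.001,0,0],[0.025,0,0,0,0],[0.025,0,0,0,0]]]'
python3 g.py
python3 -m handwheel '[[[0.025,0,0.001,0,0],[0.025,0,0.001,0,0],[0.025,0,0,0,0]]]'; python3 g.py
python3 - <<'E'
from h import *
from z import z
for c in("top","scene"): cv2.imwrite(f"pics/{c}3.png",viewer.read_camera(c))
import numpy as np
a=cv2.imread("pics/top3.png")[165:211,262:330]; b=cv2.imread("pics/scene3.png")[215:257,270:338]
f=lambda i:cv2.resize(i,None,fx=8,fy=6.6 if 0 else 8,interpolation=cv2.INTER_CUBIC)
z("pics/top3.png","pics/a.png",268,150,348,210,9)
E
```

```text
time: 6.22
eef_pos: [0.4374, -0.1249, 0.0106]
tcp_rot: [0.608, 0.794, 0.001, -0.0]
contact_force: [1.2, 2.1, 4.8]
opening: 0.346
finger_force: 25.6
t 6.22 tcp [ 437.4 -124.9   10.6] ang 105.05 tilt [0.0008 0.0011] F [1.24 2.12 4.76] open 0.346 ff 25.6
time: 6.47
eef_pos: [0.4376, -0.1248, 0.0106]
tcp_rot: [0.608, 0.794, -0.001, -0.002]
contact_force: [-5.4, -0.9, 10.4]
opening: 0.343
finger_force: 26.4
t 6.47 tcp [ 437.6 -124.8   10.6] ang 105.11 tilt [-0.0051  0.0012] F [-5.44 -0.9  10.44] open 0.343 ff 26.4
```

View pics/a.png

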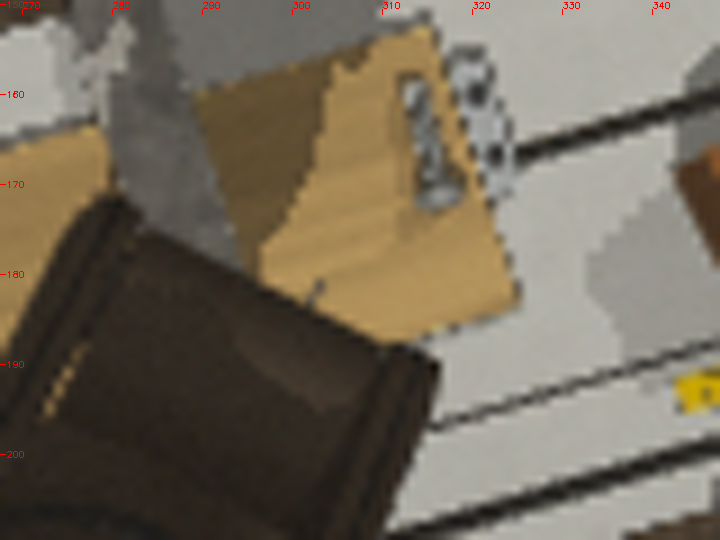

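```bash
cat > m.py <<'E'
from h import *
n=np.array([np.cos(np.radians(15)),np.sin(np.radians(15))]); e=np.array([-n[1],n[0]])
def ne(cam,uv,z):
    w=at(cam,uv,z)[:2]; return w@n*1000,w@e*1000
def blade(img,cam,r0,r1,xs):
    "subpixel blade outer edge: steepest rise of R-B (grey -> wood) per row near line xs(row)"
    i=cv2.GaussianBlur(img.astype(float),(0,0),.6); s=(i[:,:,2]-i[:,:,0])/(i.sum(2)+1)
    out=[]
    for r in range(r0,r1):
        x0=xs(r); xx=np.arange(x0-4,x0+4.01,.1); v=np.interp(xx,np.arange(512),s[r])
        lo,hi=v[:8].mean(),v[-8:].mean(); k=np.argmax(v>(lo+hi)/2); out.append((xx[k],r))
    out=np.array(out); W=np.array([ne(cam,p,.0115) for p in out])
    for _ in range(3):
        c=np.polyfit(W[:,0],W[:,1],1); res=W[:,1]-np.polyval(c,W[:,0]); k=abs(res)<max(1.5*res.std(),.5); W=W[k]
    return c,W,res.std()
E
python3 - <<'E'
from m import *
i=cv2.imread("pics/top3.png")
c,W,s=blade(i,"top",161,178,lambda r:289.5+(r-160)*5.5/18)
print("after: e at n=406",np.polyval(c,406),"slope deg",np.degrees(c[0]),s,len(W))
i=cv2.imread("pics/top0.png")
c,W,s=blade(i,"top",166,189,lambda r:297.2+(r-165)*6.3/25)
print("before: e at n=396",np.polyval(c,396),"at 406",np.polyval(c,406),"slope",np.degrees(c[0]),s,len(W))
for f in("top0","top3"):
    g=cv2.imread(f"pics/{f}.png").astype(int).sum(2); print(f); print(g[176:188,296:310])
E
```

```text
after: e at n=406 -290.8533103099424 slope deg 0.2892166974188243 0.2492645347824357 17
before: e at n=396 -311.25651510242085 at 406 -311.6152338715438 slope -2.055307150287309 0.2587126947507706 20
top0
[[417 424 450 440 448 354 387 385 381 379 382 380 384 389]
 [413 433 463 454 443 359 381 379 378 378 385 400 400 401]
 [416 451 457 447 433 467 399 390 396 400 408 412 412 403]
 [427 446 458 443 430 408 407 409 409 406 393 388 377 376]
 [426 434 459 449 433 412 423 391 381 371 381 377 380 389]
 [456 459 471 455 424 413 414 266 363 383 379 390 400 403]
 [444 417 428 414 402 420 425 302 373 395 399 397 405 410]
 [420 391 413 423 413 429 433 319 390 401 407 407 404 407]
 [439 415 401 394 401 431 435 359 404 404 410 406 402 406]
 [463 429 415 415 402 416 419 457 413 406 402 408 405 413]
 [431 433 443 423 410 414 404 408 405 409 412 420 414 411]
 [418 417 424 443 456 468 455 433 353 402 410 404 406 402]]
top3
[[227 245 378 395 401 398 397 388 388 390 383 374 390 394]
 [239 383 399 391 392 385 387 383 386 389 395 400 412 411]
 [234 364 381 380 377 385 390 393 403 405 413 411 419 409]
 [228 368 384 391 397 405 406 413 420 408 402 394 383 384]
 [227 375 408 410 412 423 412 400 387 374 379 383 383 390]
 [159 296 400 412 413 412 405 269 369 386 387 397 399 403]
 [111 109 156 292 375 384 332 290 382 402 407 406 408 413]
 [116 108 111 116 150 283 249 379 405 408 408 407 416 414]
 [130 123 115 119 118 114 152 295 384 407 411 411 408 414]
 [130 124 123 119 118 119 111 106 163 291 388 404 412 412]
 [143 137 132 127 125 125 123 118 117 112 155 298 397 415]
 [142 139 141 138 136 120 131 121 122 114 112 113 157 290]]
```

```bash
python3 -m handwheel '[[[0.025,0,-0.0025,0,0],[0.025,0.002,0,0,0],[0.025,0.002,0,0,0],[0.025,0.0025,0,0,0],[0.025,0,0,0,0],[0.025,0,0,0,0]]]'
python3 g.py
python3 -m handwheel '[[[0.045,0,0,0,0],[0.045,0,0,0,0],[0.045,0,0,0,0],[0.045,0,0.003,0,0],[0.045,0,0.003,0,0],[0.045,0,0.002,0,0],[0.045,0,0,0,0]]]'
python3 g.py
```

```text
time: 7.07
eef_pos: [0.4352, -0.1195, 0.0106]
tcp_rot: [0.608, 0.794, 0.0, 0.0]
contact_force: [0.1, -1.2, 4.6]
opening: 0.345
finger_force: 25.6
t 7.07 tcp [ 435.2 -119.5   10.6] ang 105.06 tilt [ 0.0006 -0.0003] F [ 0.05 -1.23  4.64] open 0.345 ff 25.6
time: 7.65
eef_pos: [0.4428, -0.1172, 0.0102]
tcp_rot: [0.608, 0.794, -0.0, -0.0]
contact_force: [-1.0, -0.5, 0.3]
opening: 0.528
finger_force: 0.1
t 7.65 tcp [ 442.8 -117.2   10.2] ang 105.08 tilt [-0.0004  0.0002] F [-1.03 -0.51  0.27] open 0.528 ff 0.1
```

```bash
python3 -m handwheel '[[[0.045,0,0.001,0,0],[0.045,0,0.0005,0,0],[0.045,0,0,0,0]]]'; python3 g.py
python3 -m handwheel '[[[0.045,0,0.001,0,0],[0.045,0,0.0005,0,0],[0.045,0,0,0,0]]]'; python3 g.py
```

```text
time: 7.9
eef_pos: [0.4437, -0.1169, 0.0102]
tcp_rot: [0.608, 0.794, -0.0, -0.0]
contact_force: [-1.1, -0.9, 0.1]
opening: 0.529
finger_force: 0.8
t 7.9 tcp [ 443.7 -116.9   10.2] ang 105.06 tilt [-0.0009  0.0003] F [-1.13 -0.93  0.08] open 0.529 ff 0.8
time: 8.15
eef_pos: [0.4455, -0.1165, 0.0103]
tcp_rot: [0.608, 0.794, 0.0, -0.0]
contact_force: [-1.8, 0.4, 0.8]
opening: 0.526
finger_force: 0.7
t 8.15 tcp [ 445.5 -116.5   10.3] ang 105.05 tilt [-0.0001  0.0002] F [-1.81  0.37  0.78] open 0.526 ff 0.7
```

```bash
python3 -m handwheel '[[[0.045,0,0.001,0,0],[0.045,0,0.001,0,0],[0.045,0,0,0,0]]]'; python3 g.py
python3 -m handwheel '[[[0.045,0,0.001,0,0],[0.045,0,0,0,0]]]'; python3 g.py
```

```text
time: 8.4
eef_pos: [0.4458, -0.1163, 0.0101]
tcp_rot: [0.608, 0.794, -0.002, -0.002]
contact_force: [-7.5, -3.2, 5.4]
opening: 0.524
finger_force: 3.8
t 8.4 tcp [ 445.8 -116.3   10.1] ang 105.17 tilt [-0.005  -0.0004] F [-7.45 -3.15  5.35] open 0.524 ff 3.8
time: 8.57
eef_pos: [0.4459, -0.1163, 0.01]
tcp_rot: [0.607, 0.795, -0.003, -0.003]
contact_force: [-9.4, -4.0, 5.2]
opening: 0.529
finger_force: 5.4
t 8.57 tcp [ 445.9 -116.3   10. ] ang 105.22 tilt [-0.0077 -0.0007] F [-9.4  -4.04  5.23] open 0.529 ff 5.4
```

```bash
python3 -m handwheel '[[[0.045,0,-0.004,0,0],[0.0854,0,0,0,0],[0.0854,0,0,-0.02,0],[0.0854,0,0,-0.035,0],[0.0854,0,0,-0.035,0],[0.0854,0,0,-0.035,0],[0.0854,0,0,-0.02,0]]]'; python3 g.py 548 -402 155 15
```

```text
time: 9.15
eef_pos: [0.4469, -0.1175, 0.1599]
tcp_rot: [0.608, 0.794, 0.001, 0.004]
contact_force: [1.5, -0.3, -0.3]
opening: 1.0
finger_force: 0.0
t 9.15 tcp [ 446.9 -117.5  159.9] ang 105.05 tilt [ 0.0077 -0.0029] F [ 1.49 -0.3  -0.26] open 1.0 ff 0.0
d_tool mm [-300.9   23.7    6.5] spin 90.05
```

```bash
python3 -m handwheel '[[[0.0854,-0.037,0.003,0,0],[0.0854,-0.037,0.003,0,0],[0.0854,-0.037,0.003,0,0],[0.0854,-0.037,0.003,0,0],[0.0854,-0.037,0.003,0,0],[0.0854,-0.037,0.003,0,0],[0.0854,-0.037,0.003,0,0],[0.0854,-0.037,0.003,0,0],[0.0854,0,0,0,0]]]'; python3 g.py 548 -402 155 15
python3 - <<'E'
from m import *
from z import z
for c in("top","scene"): cv2.imwrite(f"pics/{c}4.png",viewer.read_camera(c))
i=cv2.imread("pics/top4.png")
c,W,s=blade(i,"top",161,190,lambda r:288+(r-160)*5.5/18)
print("blade e at n=406",np.polyval(c,406),"slope",np.degrees(c[0]),s,len(W))
a=cv2.resize(i[150:205,270:335],None,fx=12,fy=12,interpolation=0)
z("pics/top4.png","pics/a4.png",272,160,322,204,13)
g=i.astype(int).sum(2); print(g[178:196,286:308])
E
```

```text
time: 9.9
eef_pos: [0.5461, -0.4025, 0.1547]
tcp_rot: [0.61, 0.792, -0.0, 0.002]
contact_force: [-1.0, 0.1, 0.4]
opening: 0.998
finger_force: 0.0
t 9.9 tcp [ 546.1 -402.5  154.7] ang 104.84 tilt [ 0.0031 -0.0036] F [-0.97  0.13  0.44] open 0.998 ff 0.0
d_tool mm [ 0.   2.  -0.3] spin 89.84
blade e at n=406 -284.3437203532782 slope -0.2739375490037539 0.2700218916452534 26
[[459 447 469 470 451 438 428 418 405 412 408 401 393 395 391 390 408 415
  410 426 416 426]
 [483 443 471 486 476 443 435 410 404 399 391 392 395 402 405 416 423 424
  431 420 416 405]
 [473 478 470 463 437 417 442 417 398 401 400 415 414 425 431 435 430 414
  397 392 388 393]
 [464 431 405 435 430 435 451 439 417 417 424 423 425 425 428 426 417 280
  382 397 397 409]
 [462 434 413 430 427 427 456 451 432 430 428 417 428 412 408 398 346 310
  394 409 416 420]
 [485 462 426 416 413 425 440 440 367 417 409 403 393 389 399 399 281 399
  414 419 423 419]
 [485 471 458 460 440 428 426 418 359 405 398 399 404 412 410 313 358 413
  422 420 418 421]
 [441 438 444 446 440 442 455 450 448 409 407 413 414 420 371 273 406 426

[... 249 characters left out ...]
1 418 419 286 363 422 424 426
  426 420 419 412]
 [421 430 474 516 500 483 468 453 458 449 291 397 373 322 417 427 419 411
  412 409 425 418]
 [436 452 491 512 496 473 450 431 425 434 380 284 251 409 415 413 419 367
  408 325 447 461]
 [455 475 495 498 488 468 311 280 283 296 349 240 195 422 406 353 377 449
  459 521 529 529]
 [471 464 471 465 308 292 295 294 287 298 262 197 183 252 439 462 518 533
  534 532 536 532]
 [236 266 290 288 274 275 249 260 328 378 382 373 268 311 512 531 536 533
  532 532 529 527]
 [202 262 285 240 274 369 413 387 377 378 391 401 274 316 509 527 528 526
  530 534 529 527]
 [237 283 369 397 380 378 381 387 372 406 387 374 266 314 504 528 523 525
  525 527 526 524]]
```

View pics/a4.png

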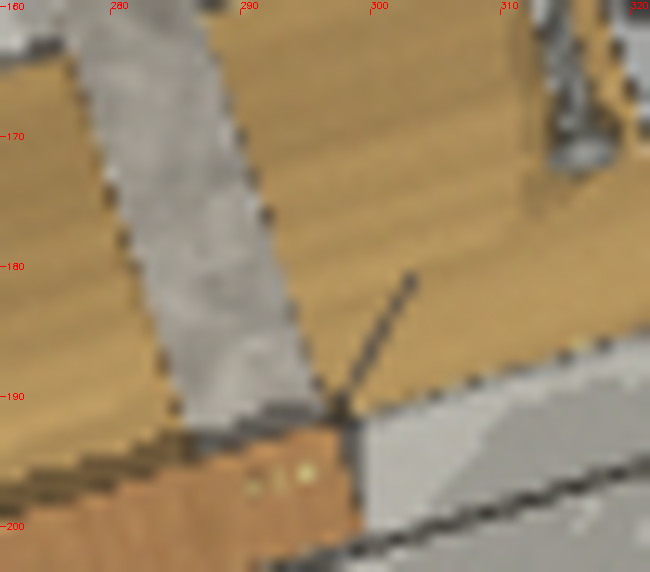

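```bash
python3 - <<'E'
from m import *
i=cv2.imread("pics/top4.png"); g=i.astype(float).sum(2)
A=[]
for r in range(181,190):
    xc=303-(r-181)*.545; xs=np.arange(int(xc)-2,int(xc)+4); w=np.clip(415-g[r,xs]-20,0,None); x=(w*xs).sum()/w.sum(); A.append(ne("top",(x,r),.009))
A=np.array(A); c=np.polyfit(A[:,0],A[:,1],1); print("arm slope deg",np.degrees(np.arctan(c[0])),"resid",np.round(A[:,1]-np.polyval(c,A[:,0]),2)); print(np.round(A,1))
# near edge right of the blade: wood->pale transition by R-B saturation along columns
s=(i[:,:,2].astype(float)-i[:,:,0])/g; E=[]
for x in range(304,322):
    yy=np.arange(176,197,.1); v=np.interp(yy,np.arange(384),s[:,x]); k=len(v)-1-np.argmax(v[::-1]>.12); E.append(ne("top",(x,yy[k]),.0085))
E=np.array(E); ce=np.polyfit(E[:,1],E[:,0],1); print("edge slope",np.degrees(ce[0]),"n at e=-284",np.polyval(ce,-284))
n0=np.polyval(ce,-284)
for nn in(n0-1,n0,n0+1): print("P e",np.polyval(c,nn))
b,W,sd=blade(i,"top",161,190,lambda r:288+(r-160)*5.5/18); print("blade e",np.polyval(b,n0),np.polyval(b,n0+110),sd)
E
```

```text
arm slope deg -49.28571611740279 resid [ 0.62 -0.14  0.54  0.13 -0.55 -0.86 -1.52 -1.8   3.58]
[[ 437.7 -315.1]
 [ 435.  -312.7]
 [ 432.5 -309.2]
 [ 429.9 -306.5]
 [ 427.1 -304. ]
 [ 424.5 -301.3]
 [ 421.8 -298.8]
 [ 419.1 -296. ]
 [ 417.8 -289. ]]
edge slope -0.04479789467190193 n at e=-284 409.04087657733845
P e -281.3052614361959
P e -282.46728259289875
P e -283.6293037496015
blade e -284.35825912530464 -284.88418146455007 0.2700218916452534
```

```bash
python3 -m handwheel '[[[0.0854,0,0,0,7],[0.0854,0,0,0,7],[0.0854,0,0,0,7],[0.0854,0,0,0,7],[0.0854,0,0,0,7],[0.0854,0,0,0,7],[0.0854,0,0,0,7],[0.0854,0,0,0,7],[0.0854,0,0,0,7],[0.0854,0,0,0,7],[0.0854,0,0,0,7],[0.0854,0,0,0,7]]]'>/dev/null
python3 -m handwheel '[[[0.0854,0,0,0,5.8],[0.0854,0,0,0,0],[0.0854,0,0,0,0]]]'; python3 g.py 547.5 -402.5 61 15
python3 - <<'E'
from h import *
print(pin("top","marker_grip",.080),pin("top","block_hole0",.05),pin("scene","marker_grip",.08),pin("scene","block_hole0",.05))
E
```

```text
time: 11.25
eef_pos: [0.5447, -0.3951, 0.1556]
tcp_rot: [0.991, 0.135, 0.0, -0.0]
contact_force: [0.6, -0.5, 0.3]
opening: 0.998
finger_force: 0.0
t 11.25 tcp [ 544.7 -395.1  155.6] ang 15.47 tilt [0.0005 0.0001] F [ 0.62 -0.5   0.33] open 0.998 ff 0.0
d_tool mm [ 0.6  7.8 94.6] spin 0.47
[] [(0.91, array([368.9, 161.4]), array([ 0.5565, -0.3985,  0.05  ]))] [(0.72, array([396.2, 236. ]), array([ 0.5515, -0.4024,  0.08  ]))] [(0.77, array([389.4, 245.6]), array([ 0.5468, -0.3927,  0.05  ]))]
```

```bash
python3 -m handwheel '[[[0.0854,0.003,0.0075,0,0.4],[0.0854,0,0,0.02,0],[0.0854,0,0,0.025,0],[0.0854,0,0,0.025,0],[0.0854,0,0,0.015,0],[0.0854,0,0,0.009,0],[0.0854,0,0,0,0]]]'; python3 g.py 550 -401 61 15
python3 - <<'E'
from h import *
from z import z
for c in("top","scene"): cv2.imwrite(f"pics/{c}5.png",viewer.read_camera(c))
P=R.from_euler('x',0); s=get_state(); p=s["eef_pos"]
print(proj("scene",[p+[0,0,.019],[p[0],p[1],.119],[p[0],p[1],.05]]),proj("top",[p+[0,0,.019]]))
for c in("top","scene"):
    r=viewer.outline_of(c,"marker")
    if r:
        m=r[0]["mask"]; y,x=np.nonzero(m); print(c,r[0]["confidence"],[(v,round(x[y==v].mean(),1),(y==v).sum()) for v in np.unique(y)])
E
```

```text
time: 12.03
eef_pos: [0.5484, -0.402, 0.0584]
tcp_rot: [0.992, 0.129, -0.001, -0.002]
contact_force: [-0.2, 0.4, 0.2]
opening: 1.0
finger_force: 0.0
t 12.03 tcp [ 548.4 -402.    58.4] ang 14.85 tilt [-0.0033  0.0033] F [-0.16  0.4   0.2 ] open 1.0 ff 0.0
d_tool mm [ 1.8 -0.6 -2.6] spin -0.15
[[396.48408636 236.11074334]
 [399.37682014 222.76777471]
 [394.21078489 246.59653032]] [[373.59541962 161.5830526 ]]
top 0.57 [(np.int64(161), np.float64(314.0), np.int64(1)), (np.int64(162), np.float64(314.0), np.int64(3)), (np.int64(163), np.float64(314.5), np.int64(2)), (np.int64(164), np.float64(314.5), np.int64(2)), (np.int64(165), np.float64(314.5), np.int64(2)), (np.int64(166), np.float64(314.5), np.int64(2)), (np.int64(167), np.float64(315.5), np.int64(2)), (np.int64(168), np.float64(315.5), np.int64(2)), (np.int64(169), np.float64(315.5), np.int64(2)), (np.int64(170), np.float64(316.0), np.int64(3)), (np.int64(171), np.float64(316.0), np.int64(3))]
scene 0.48 [(np.int64(224), np.float64(397.5), np.int64(2)), (np.int64(225), np.float64(397.5), np.int64(4)), (np.int64(226), np.float64(397
[... 396 characters left out ...]
 np.int64(6)), (np.int64(235), np.float64(395.5), np.int64(6)), (np.int64(236), np.float64(395.0), np.int64(5)), (np.int64(237), np.float64(395.0), np.int64(5)), (np.int64(238), np.float64(395.0), np.int64(5)), (np.int64(239), np.float64(394.5), np.int64(6)), (np.int64(240), np.float64(394.0), np.int64(5)), (np.int64(241), np.float64(394.0), np.int64(5)), (np.int64(242), np.float64(393.5), np.int64(6)), (np.int64(243), np.float64(393.0), np.int64(7)), (np.int64(244), np.float64(393.0), np.int64(7)), (np.int64(245), np.float64(393.0), np.int64(7)), (np.int64(246), np.float64(393.0), np.int64(7)), (np.int64(247), np.float64(393.0), np.int64(7)), (np.int64(248), np.float64(394.0), np.int64(5))]
```

```bash
python3 -m handwheel '[[[0.05,0,-0.002,-0.002,-0.15],[0.03,0,0,0,0],[0.02,0,0,0,0],[0.015,0,0,0,0],[0.01,0,0,0,0],[0.008,0,0,0,0],[0.005,0,0,0,0],[0.005,0,0,0,0]]]' 35; python3 g.py
```

```text
time: 12.9
eef_pos: [0.549, -0.401, 0.0635]
tcp_rot: [0.991, 0.131, 0.0, 0.0]
contact_force: [0.2, 0.1, 0.9]
opening: 0.135
finger_force: 34.7
t 12.9 tcp [ 549.  -401.    63.5] ang 15.01 tilt [ 0. -0.] F [0.17 0.12 0.93] open 0.135 ff 34.7
```

```bash
python3 -m handwheel '[[[0.005,0,0,-0.005,0],[0.005,0,0,-0.012,0],[0.005,0,0,-0.018,0],[0.005,0,0,-0.018,0],[0.005,0,0,-0.015,0],[0.005,0,0,-0.007,0],[0.005,0,0,0,0]]]'; python3 g.py
python3 - <<'E'
from m import *
for t in [(398,-288.5),(404,-287),(520,-287)]:
    w=t[0]*n+t[1]*e; print(t,np.round(w,1))
E
python3 g.py 464 -171.7 90 15
```

```text
time: 13.48
eef_pos: [0.5501, -0.4021, 0.1418]
tcp_rot: [0.991, 0.131, 0.002, 0.002]
contact_force: [0.9, 0.6, 0.1]
opening: 0.136
finger_force: 34.6
t 13.48 tcp [ 550.1 -402.1  141.8] ang 15.01 tilt [ 0.0038 -0.0037] F [0.85 0.58 0.09] open 0.136 ff 34.6
(398, -288.5) [ 459.1 -175.7]
(404, -287) [ 464.5 -172.7]
(520, -287) [ 576.6 -142.6]
t 13.48 tcp [ 550.1 -402.1  141.8] ang 15.01 tilt [ 0.0038 -0.0037] F [0.85 0.58 0.09] open 0.136 ff 34.6
d_tool mm [ -23.7 -245.    50.7] spin 0.01
```

```bash
python3 -m handwheel '[[[0.005,0,-0.02,0,0],[0.005,0.002,-0.036,0,0],[0.005,0.003,-0.036,0,0],[0.005,0.003,-0.036,0,0],[0.005,0.003,-0.036,0,0],[0.005,0.002,-0.036,0,0],[0.005,0,-0.026,0.01,0],[0.005,0,-0.01,0.02,0],[0.005,0,0,0.02,0],[0.005,0,0,0.01,0],[0.005,0,0,0.003,0],[0.005,0,0,0,0]]]'; python3 -m handwheel '[[[0.005,0,0,0,0]]]'>/dev/null; python3 g.py
python3 - <<'E'
from m import *
from z import z
s=get_state(); p=s["eef_pos"]; print("TCP ne",p[:2]@n*1000,p[:2]@e*1000)
T=p-[0,0,.0595]
for c in("top","scene"):
    cv2.imwrite(f"pics/{c}6.png",viewer.read_camera(c)); print(c,"exp tip",proj(c,[T,T+[0,0,.015],T+[0,0,.031]]).round(1).tolist(),pin(c,"lead_tip",T[2]))
i=cv2.imread("pics/top6.png"); j=cv2.imread("pics/scene6.png")
tp=proj("top",[T])[0].astype(int); sp=proj("scene",[T])[0].astype(int)
print(tp,sp)
f=lambda im,c:cv2.resize(im[c[1]-28:c[1]+22,c[0]-20:c[0]+20],None,fx=10,fy=10,interpolation=cv2.INTER_CUBIC)
o=np.hstack([f(i,tp),f(j,sp)])
for k,c in enumerate((tp,sp)):
    for q in range(0,40,5): cv2.putText(o,str(c[0]-20+q),(k*400+q*10+5,8),0,.3,(0,0,255))
    for q in range(0,50,5): cv2.putText(o,str(c[1]-28+q),(k*400,q*10+8),0,.3,(0,0,255))
cv2.imwrite("pics/b6.png",o)
E
```

```text
time: 14.48
eef_pos: [0.4997, -0.1696, 0.0741]
tcp_rot: [0.991, 0.13, -0.001, -0.001]
contact_force: [-0.6, 0.4, 0.3]
opening: 0.131
finger_force: 34.6
t 14.57 tcp [ 500.9 -170.4   75.8] ang 14.97 tilt [ 0.0006 -0.0004] F [-0.14 -1.02 -0.52] open 0.134 ff 34.6
TCP ne 439.7079838821797 -294.2123954372454
top exp tip [[297.1, 181.9], [297.6, 181.3], [298.1, 180.7]] [(0.18, array([269.2, 179.4]), array([ 0.5118, -0.0793,  0.0163]))]
scene exp tip [[300.5, 234.0], [300.8, 229.4], [301.1, 224.4]] []
[297 181] [300 233]
```

View pics/b6.png

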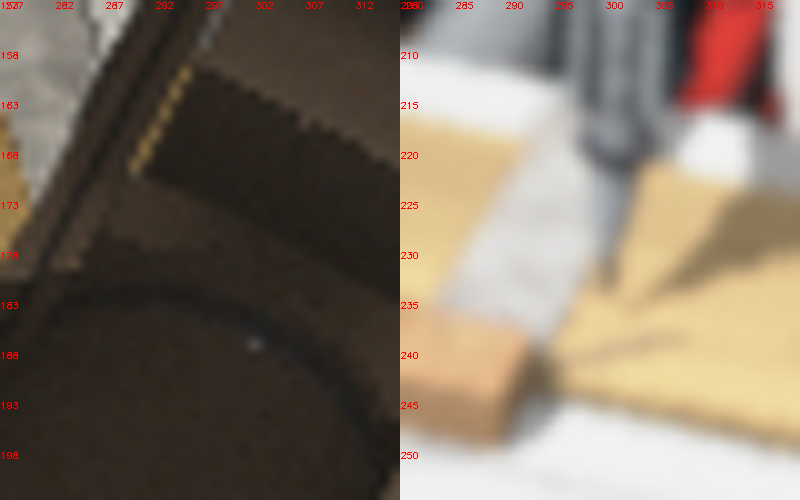

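```bash
python3 - <<'E'
from m import *
j=cv2.imread("pics/scene6.png").astype(float); s=get_state(); p=s["eef_pos"]; T=p-[0,0,.0595]
g=j.sum(2); sat=(j[:,:,2]-j[:,:,0])/g
print("marker rows 220-235 cols 293-307"); print(g[219:237,293:308].astype(int))
print("sat*1000"); print((sat[226:244,285:305]*1000).astype(int))
def edge(r0,r1,line,th):
    W=[]
    for r in range(r0,r1):
        x0=line(r); xx=np.arange(x0-4,x0+4,.05); v=np.interp(xx,np.arange(512),sat[r]); lo,hi=v[:15].mean(),v[-15:].mean(); k=np.argmax(v>(lo+hi)/2); W.append((xx[k],r))
    return W
pts=edge(233,240,lambda r:298-(r-231)*.6,0); print(np.round(pts,2).tolist())
for zz in(.010,.012):
    print(zz,[tuple(np.round(ne("scene",q,zz),1)) for q in pts])
print("proj of blade line e=-284.4,n=410..440,z=.012",proj("scene",[[*( (a*n-284.4*e)/1000),.012] for a in(410,420,430,440)]).round(2).tolist())
E
```

```text
marker rows 220-235 cols 293-307
[[621 634 637 616 524 396 356 393 396 361 309 288 346 429 516]
 [625 641 652 645 574 449 345 322 318 299 286 305 380 464 551]
 [634 649 661 662 632 542 413 328 282 258 288 379 466 524 583]
 [650 655 661 664 656 604 506 418 344 310 351 461 536 565 586]
 [658 661 655 654 651 615 546 489 420 374 408 507 560 574 576]
 [654 652 648 647 638 614 560 509 452 414 443 524 561 566 568]
 [635 629 632 636 632 609 561 510 460 429 476 533 561 567 565]
 [630 624 630 631 632 608 560 509 453 437 497 552 562 562 562]
 [636 636 641 646 637 610 563 498 447 450 515 553 563 559 567]
 [652 655 659 662 654 630 573 501 450 477 535 556 560 559 559]
 [661 666 669 665 662 635 573 494 461 511 562 572 569 565 557]
 [660 668 669 664 653 621 552 470 458 533 577 586 584 575 541]
 [649 657 655 650 633 594 526 438 442 540 583 591 580 560 502]
 [632 637 642 640 609 561 510 436 444 542 585 581 556 503 434]
 [627 633 639 637 592 542 514 458 480 557 580 561 511 460 427]
 [643 636 638 630 592 566 553 522 534 561 559 532 498 499 508]
 [652 646 632 602 585 587 590 581 573 561 546 544 545 569 5
[... 1728 characters left out ...]
 [(np.float64(450.0), np.float64(-283.4)), (np.float64(444.9), np.float64(-283.7)), (np.float64(439.8), np.float64(-283.5)), (np.float64(434.9), np.float64(-283.9)), (np.float64(430.3), np.float64(-284.9)), (np.float64(426.4), np.float64(-287.5)), (np.float64(414.5), np.float64(-270.5))]
0.012 [(np.float64(447.2), np.float64(-284.2)), (np.float64(442.2), np.float64(-284.4)), (np.float64(437.0), np.float64(-284.3)), (np.float64(432.1), np.float64(-284.7)), (np.float64(427.6), np.float64(-285.7)), (np.float64(423.6), np.float64(-288.3)), (np.float64(411.8), np.float64(-271.2))]
proj of blade line e=-284.4,n=410..440,z=.012 [[293.7, 240.47], [294.82, 238.42], [295.92, 236.41], [297.01, 234.42]]
```

```bash
sed -i 's/^if len/from math import *\nnn=np.array([cos(radians(15)),sin(radians(15))]);ee=np.array([-nn[1],nn[0]]);print("n,e",np.round(p[:2]@nn*1000,2),np.round(p[:2]@ee*1000,2))\nif len/' g.py
python3 -m handwheel '[[[0.005,-0.008,0,0,0],[0.005,-0.010,-0.002,0,0],[0.005,-0.008,-0.002,0,0],[0.005,-0.0037,-0.001,0.002,0],[0.005,0,0,0,0],[0.005,0,0,0,0],[0.005,0,0,0,0]]]' >/dev/null; python3 g.py
```

```text
t 15.35 tcp [ 470.5 -172.6   73.5] ang 15.0 tilt [ 0.0005 -0.0002] F [0.46 0.56 0.06] open 0.129 ff 34.6
n,e 409.82 -288.52
```

```bash
python3 -m handwheel '[[[0.005,0,-0.0014,0.001,0],[0.005,0,0,0.001,0],[0.005,0,0,0,0],[0.005,0,0,0,0]]]' >/dev/null; python3 g.py
```

```text
t 15.68 tcp [ 470.1 -171.    71.2] ang 15.02 tilt [-0.0002  0.0002] F [ 0.77 -0.54  1.05] open 0.134 ff 34.6
n,e 409.83 -286.89
```

```bash
python3 - <<'E'
from m import *
j=viewer.read_camera("scene"); cv2.imwrite("pics/scene7.png",j); j=j.astype(float); s=get_state(); T=s["eef_pos"]-[0,0,.0595]
g=j.sum(2); print("exp tip",proj("scene",[T,T+[0,0,.01]]).round(2).tolist()); print(g[232:244,288:302].astype(int))
E
```

```text
exp tip [[294.59, 240.8], [294.76, 237.72]]
[[663 663 656 623 581 537 497 447 440 498 533 570 587 593]
 [652 657 655 641 603 548 496 444 455 499 528 565 592 600]
 [661 665 666 662 637 569 494 445 463 522 562 586 602 595]
 [674 678 674 672 662 585 494 436 468 554 591 609 609 593]
 [662 667 665 664 658 592 491 437 479 567 602 608 600 563]
 [599 606 611 619 626 576 469 434 515 579 590 572 539 496]
 [538 543 550 558 556 500 409 433 545 582 548 499 444 406]
 [524 519 533 527 476 401 356 428 537 551 489 428 398 395]
 [539 540 538 496 409 320 302 387 472 495 468 453 469 497]
 [559 552 527 454 348 276 280 349 425 497 534 549 568 591]
 [565 553 494 394 307 264 281 358 452 543 578 590 596 610]
 [550 529 449 348 280 268 295 357 446 514 543 551 562 587]]
```

```bash
python3 -m handwheel '[[[0.005,0,0,0.0012,0],[0.005,0,0,0.0012,0],[0.005,0,0,0.001,0],[0.005,0,0,0.001,0],[0.005,0,0,0,0],[0.005,0,0,0,0]]]' >/dev/null; python3 g.py
```

```text
t 16.23 tcp [ 469.9 -171.1   66.8] ang 15.01 tilt [-0.0003  0.0002] F [-0.74  0.5  -0.14] open 0.134 ff 34.6
n,e 409.63 -286.93
```

```bash
python3 -m handwheel '[[[0.005,-0.0013,0,0.0003,0],[0.005,-0.0013,0,0.0002,0],[0.005,0,0,0,0]]]' >/dev/null; python3 g.py; python3 - <<'E'
from m import *
for c in range(6):
    j=viewer.read_camera("scene"); print(np.round(get_state()["contact_force"],2))
cv2.imwrite("pics/scene8.png",j); g=j.astype(float).sum(2); T=get_state()["eef_pos"]-[0,0,.0595]
print(proj("scene",[T,T+[0,0,.0025],T+[0,0,.015]]).round(2).tolist()); print(g[230:248,288:302].astype(int))
E
```

```text
t 16.48 tcp [ 467.3 -171.8   66.4] ang 15.0 tilt [-0.0002  0.0001] F [-0.37  0.34  0.1 ] open 0.133 ff 34.6
n,e 406.9 -286.93
[-0.43 -0.11 -0.14]
[ 0.23 -0.46 -0.32]
[-0.63  0.46 -0.21]
[ 0.34  0.05 -1.08]
[-0.93 -0.26  0.21]
[ 0.08 -0.09 -0.44]
[[294.25, 242.8], [294.29, 242.03], [294.5, 238.18]]
[[680 675 646 547 427 340 294 271 297 382 473 527 548 572]
 [676 672 655 600 509 424 352 299 338 447 525 557 573 589]
 [666 663 653 624 563 499 427 360 386 478 530 570 587 594]
 [651 657 655 636 583 531 468 415 428 487 524 568 596 600]
 [662 666 668 654 604 540 483 434 457 521 562 590 606 594]
 [674 678 676 662 609 542 480 438 467 550 594 612 610 580]
 [666 671 668 654 607 540 468 427 482 570 605 604 588 532]
 [611 624 625 614 589 521 453 442 517 581 588 571 523 449]
 [552 552 561 551 525 466 428 472 550 571 539 496 441 382]
 [523 519 520 500 444 384 387 479 539 512 448 405 371 363]
 [534 534 524 472 379 302 335 430 464 423 384 389 401 436]
 [551 553 522 440 333 253 273 350 393 409 436 488 521 551]
 [560 554 498 392 294 230 237 319 416 478 522 560 583 604]
 [550 529 448 344 275 249 252 321 425 492 523 541 562 588]
 [502 475 389 314 288 302 302 347 431 481 498 491 506 531]
 [447 420 351 312 336 372 385 431 521 562 555 527 513 525]
 [419 390 339 337 397 436 466 544 644 679 670 643 621 617]
 [407 387 352 380 441 488 551 655 705 719 715 706 699 697]]
```

```bash
cat > f.py <<'E'
from m import *
F=[]
for c in range(8):
    viewer.read_camera("scene"); F.append(get_state()["contact_force"])
p=get_state()["eef_pos"]; print("F",np.mean(F,0).round(2),"std",np.std(F,0).round(2),"z",p[2]*1000,"n,e",p[:2]@n*1000,p[:2]@e*1000)
E
python3 -m handwheel '[[[0.005,0.0012,0,0,0],[0.005,0.0014,0,0,0],[0.005,0,0,0,0]]]' >/dev/null; python3 f.py
python3 -m handwheel '[[[0.005,0,0,0.0008,0],[0.005,0,0,0,0]]]' >/dev/null; python3 f.py
```

```text
F [-0.26 -0.3  -0.56] std [0.28 0.47 0.29] z 66.40937508652097 n,e 409.6852268986139 -286.97684532404605
F [-0.1  -0.54 -0.83] std [0.41 0.56 0.45] z 65.58507052211363 n,e 409.70749924871257 -286.9780918882902
```

```bash
for k in 1 2 3; do python3 -m handwheel '[[[0.005,0,0,0.0008,0],[0.005,0,0,0,0]]]' >/dev/null; python3 f.py; done
```

```text
F [-0.56 -0.07 -1.06] std [0.64 0.46 0.17] z 64.79618740509979 n,e 409.70127114769963 -286.9520890320712
F [-0.94 -0.4  -0.75] std [0.4  0.47 0.37] z 63.99712357550866 n,e 409.69897697259694 -286.9738347468436
F [-0.79 -0.73 -0.31] std [0.38 0.44 0.43] z 63.23579227566434 n,e 409.75061946063715 -287.0118318222899
```

```bash
for k in 1 2; do python3 -m handwheel '[[[0.005,0,0,0.0008,0],[0.005,0,0,0,0]]]' >/dev/null; python3 f.py; done
python3 - <<'E'
from m import *
j=viewer.read_camera("scene"); cv2.imwrite("pics/scene9.png",j); g=j.astype(float).sum(2); p=get_state()["eef_pos"]
print("rows for heights below TCP 13.5(collar bot) 28.5 44.5 59.5",proj("scene",[p-[0,0,h] for h in(.0085,.0135,.0285,.0445,.0595)]).round(1).tolist())
print(g[218:246,286:304].astype(int))
E
```

```text
F [-1.06 -0.96 -0.04] std [0.56 0.43 0.37] z 62.47520149129732 n,e 409.7641576933473 -287.0685141313435
F [-0.66 -1.17  0.88] std [0.4  0.44 0.34] z 61.697541952245 n,e 409.7809834694041 -287.11203136309865
rows for heights below TCP 13.5(collar bot) 28.5 44.5 59.5 [[295.4, 227.9], [295.3, 229.5], [295.0, 234.2], [294.7, 239.2], [294.5, 243.7]]
[[606 565 404 281 356 394 318 310 396 422 382 357 405 374 255 140 141 304]
 [570 521 367 273 357 397 317 308 395 420 371 357 398 361 248 146 155 317]
 [560 508 361 268 361 395 317 303 385 398 355 355 398 356 241 149 159 320]
 [557 505 368 293 385 400 323 325 400 401 347 354 400 344 223 147 179 323]
 [555 516 411 349 411 418 341 368 431 408 352 356 393 335 217 151 220 327]
 [556 536 484 442 448 413 344 389 438 400 342 366 393 331 214 193 268 353]
 [558 559 543 519 476 406 341 384 414 377 342 383 405 339 257 263 339 408]
 [568 565 574 563 512 432 367 397 422 382 340 376 411 366 356 374 421 459]
 [572 576 602 606 572 504 430 432 448 400 339 358 394 406 457 474 492 499]
 [578 599 629 642 623 533 452 456 467 412 334 320 354 424 503 533 543 520]
 [5
[... 647 characters left out ...]
595 592 542 465 420 392]
 [564 584 599 609 607 599 582 529 478 451 501 569 587 556 478 407 384 375]
 [521 532 537 536 543 544 523 484 451 456 521 558 537 492 423 375 374 376]
 [515 516 519 514 520 509 459 413 412 440 498 497 449 405 368 365 399 425]
 [515 525 531 531 526 488 400 340 344 387 426 422 405 406 402 429 496 533]
 [537 539 552 550 521 447 347 278 281 331 389 432 484 514 529 554 586 607]
 [549 552 559 549 494 396 298 238 248 326 421 501 561 581 585 603 620 627]
 [520 538 552 529 446 348 278 239 244 322 427 503 538 552 565 587 608 613]
 [469 486 500 475 392 307 291 290 291 340 428 482 498 495 506 536 552 559]
 [434 440 443 414 350 307 340 371 378 427 522 561 556 526 517 524 518 500]]
```

```bash
python3 -m handwheel '[[[0.005,0,0,-0.003,0],[0.005,0.001,0,-0.004,0],[0.005,0.01,0,-0.004,0],[0.005,0.01,0.0005,0,0],[0.005,0.01,0,0,0],[0.005,0,0,0,0],[0.005,0,0,0,0]]]' >/dev/null; python3 f.py
python3 -m handwheel '[[[0.005,0,0,0.003,0],[0.005,0,0,0.002,0],[0.005,0,0,0,0],[0.005,0,0,0,0]]]' >/dev/null; python3 f.py
python3 -m handwheel '[[[0.005,0,0,0.002,0],[0.005,0,0,0,0],[0.005,0,0,0,0]]]' >/dev/null; python3 f.py
python3 - <<'E'
from m import *
i=viewer.read_camera("scene").astype(float); g=i.sum(2); sat=(i[:,:,2]-i[:,:,0])/g
# blade edge rows clear of the marker
for r in range(233,239):
    xx=np.arange(292,301,.05); v=np.interp(xx,np.arange(512),sat[r]); k=np.argmax(v>.07); print(r,xx[k].round(2),end=' ')
E
```

```text
F [ 0.06 -0.16 -0.42] std [0.36 0.4  0.6 ] z 72.56916039965914 n,e 440.4873932527738 -287.45688961566003
F [-0.61 -0.31  0.33] std [0.54 0.33 0.47] z 67.70659459892661 n,e 440.74119549763566 -287.5314700881747
F [ 0.4  -0.23  0.73] std [0.52 0.31 0.5 ] z 65.70056293940164 n,e 440.8154367235867 -287.5664076781298
233 298.35 234 298.0 235 297.3 236 296.2 237 295.55 238 292.0
```

```bash
python3 -m handwheel '[[[0.005,-0.0015,-0.0002,-0.0005,0],[0.005,-0.0025,-0.0002,0,0],[0.005,-0.0025,0,0,0],[0.005,-0.0025,0,0,0],[0.005,-0.0025,0,0,0],[0.005,-0.0025,0,0,0],[0.005,-0.0025,0,0,0],[0.005,-0.0025,0,0,0],[0.005,-0.0025,0,0,0],[0.005,-0.0025,0,0,0]]]' | head -2; python3 g.py
python3 -m handwheel '[[[0.005,-0.0025,0,0,0],[0.005,-0.0025,0,0,0],[0.005,-0.0025,0,0,0]]]' >/dev/null; python3 f.py
```

```text
time: 24.13
eef_pos: [0.4766, -0.1695, 0.0661]
t 24.13 tcp [ 476.6 -169.5   66.1] ang 15.0 tilt [0. 0.] F [ 0.81 -0.01  0.36] open 0.134 ff 34.8
n,e 416.49 -287.09
F [-0.19  0.07 -0.56] std [0.24 0.29 0.32] z 66.0340736389112 n,e 409.23040728141774 -287.0203169708264
```

```bash
python3 -m handwheel '[[[0.005,0,0,-0.003,0],[0.005,0,0,-0.003,0],[0.005,0.003,0,0,0],[0.005,0.0035,0,0,0],[0.005,0,0,0,0],[0.005,0,0,0.003,0],[0.005,0,0,0.003,0],[0.005,0,0,0,0]]]' >/dev/null; python3 f.py
```

```text
F [-0.13  0.57  0.64] std [0.38 0.64 0.45] z 66.16772050032209 n,e 415.6969029223188 -287.02164613598706
```

Contact confirmed; draw forward.

```bash
R10='' ; python3 -m handwheel '[[[0.005,0.0015,0,0,0],[0.005,0.0025,0,0,0],[0.005,0.0025,0,0,0],[0.005,0.0025,0,0,0],[0.005,0.0025,0,0,0],[0.005,0.0025,0,0,0],[0.005,0.0025,0,0,0],[0.005,0.0025,0,0,0],[0.005,0.0025,0,0,0],[0.005,0.0025,0,0,0],[0.005,0.0025,0,0,0],[0.005,0.0025,0,0,0]]]' >/dev/null; python3 g.py
python3 -m handwheel '[[[0.005,0.0025,0,0,0],[0.005,0.0025,0,0,0],[0.005,0.0025,0,0,0],[0.005,0.0025,0,0,0],[0.005,0.0025,0,0,0],[0.005,0.0025,0,0,0],[0.005,0.0025,0,0,0],[0.005,0.0025,0,0,0],[0.005,0.0025,0,0,0],[0.005,0.0025,0,0,0],[0.005,0.0025,0,0,0],[0.005,0.0025,0,0,0]]]' >/dev/null; python3 g.py
python3 - <<'E'
from h import *
cv2.imwrite("pics/scene10.png",viewer.read_camera("scene"))
E
```

```text
t 26.85 tcp [ 504.1 -162.1   66.1] ang 15.01 tilt [-0.0001  0.    ] F [-0.86 -0.8   0.4 ] open 0.134 ff 34.8
n,e 444.97 -287.08
t 27.85 tcp [ 533.1 -154.3   66.1] ang 15.01 tilt [-0.      0.0001] F [-0.7   0.36  0.49] open 0.131 ff 34.8
n,e 474.98 -287.05
```

```bash
python3 -m handwheel '[[[0.005,0.0025,0,0,0],[0.005,0.0025,0,0,0],[0.005,0.0025,0,0,0],[0.005,0.0025,0,0,0],[0.005,0.0025,0,0,0],[0.005,0.0025,0,0,0],[0.005,0.0025,0,0,0],[0.005,0.0025,0,0,0],[0.005,0.0025,0,0,0],[0.005,0.0025,0,0,0],[0.005,0.0025,0,0,0],[0.005,0.0025,0,0,0]]]' >/dev/null; python3 g.py
python3 -m handwheel '[[[0.005,0.0025,0,0,0],[0.005,0.0025,0,0,0],[0.005,0.0025,0,0,0],[0.005,0.0025,0,0,0],[0.005,0.0025,0,0,0],[0.005,0.0025,0,0,0],[0.005,0.0025,0,0,0],[0.005,0.0025,0,0,0],[0.005,0.001,0,0,0]]]' >/dev/null; python3 f.py
```

```text
t 28.9 tcp [ 562.1 -146.6   66.1] ang 15.01 tilt [-0.  0.] F [-1.15 -0.44  0.7 ] open 0.135 ff 34.8
n,e 504.96 -287.08
F [-0.03  0.29 -0.58] std [0.29 0.54 0.41] z 66.08865249331372 n,e 525.623666683224 -287.04119698460113
```

```bash
python3 -m handwheel '[[[0.005,0,0,-0.012,0],[0.005,0,0,-0.025,0],[0.005,0,0,-0.025,0],[0.005,0,0,-0.012,0],[0.005,-0.01,0.025,-0.004,0],[0.005,-0.014,0.036,0,0],[0.005,-0.014,0.036,0,0],[0.005,-0.014,0.036,0,0],[0.005,-0.014,0.036,0,0],[0.005,-0.014,0.036,0,0],[0.005,-0.012,0.026,0,0],[0.005,-0.006,0.01,0,0]]]' >/dev/null
python3 -m handwheel '[[[0.005,0,0,0,0],[0.005,0,0,0,0],[0.005,0,0,0,0]]]' >/dev/null; python3 g.py 549 -401 120 15
python3 - <<'E'
from m import *
i=viewer.read_camera("top"); cv2.imwrite("pics/top11.png",i); cv2.imwrite("pics/scene11.png",viewer.read_camera("scene"))
g=i.astype(int).sum(2); print(g[158:194:3,284:304])
b,W,sd=blade(i,"top",161,190,lambda r:286+(r-160)*5.5/18); print(np.polyval(b,409),np.polyval(b,519),sd)
E
```

```text
t 31.3 tcp [ 550.1 -397.7  144. ] ang 15.07 tilt [-0.0004  0.0012] F [ 0.35 -0.32 -0.9 ] open 0.135 ff 34.6
n,e 428.44 -526.51
d_tool mm [-1.9  2.9 23.9] spin 0.07
[[417 400 372 489 508 510 512 343 320 332 333 280 345 426 388 387 385 385
  390 391]
 [355 388 416 428 392 388 393 390 392 392 394 392 387 383 382 375 376 378
  375 367]
 [442 452 438 439 363 371 371 367 370 367 370 370 368 378 375 388 383 387
  385 383]
 [466 447 420 444 459 373 375 378 378 373 380 374 372 369 369 373 365 374
  376 382]
 [446 439 452 459 452 484 301 366 371 378 371 375 366 361 362 370 378 383
  393 398]
 [410 408 422 429 393 392 391 331 381 393 402 409 404 402 397 402 396 400
  397 395]
 [444 431 429 449 474 472 459 454 279 372 380 386 383 390 400 413 415 415
  409 410]
 [474 473 480 443 474 485 478 445 430 415 401 397 394 389 400 408 412 415
  420 427]
 [489 487 463 436 409 427 429 439 456 450 431 432 429 431 427 417 406 396
  341 311]
 [460 459 444 440 446 448 443 444 451 448 444 411 405 412 416 420 367 275
  404 423]
 [355 408 411 419 457 500 496 463 462 492 475 491 415 415 419 287 364 420
  430 426]
 [405 308 452 475 498 500 482 476 314 275 284 300 369 248 287 434 401 351
  377 454]]
-284.2834382429423 -284.6406258372478 0.2763618729635824
```

```bash
python3 - <<'E'
from m import *
def prof(f,cam,es,ns=(412,516)):
    g=cv2.imread(f).astype(np.float32).sum(2); out=[]
    for ev in es:
        P=np.array([[*((a*n+ev*e)/1000),.009] for a in np.linspace(*ns,60)]); uv=proj(cam,P).astype(np.float32)
        out.append(cv2.remap(g,uv[:,0].reshape(-1,1),uv[:,1].reshape(-1,1),1).ravel())
    return np.array(out)
es=np.arange(-278,-306,-1.)
for a,b,c in(("top4","top11","top"),("scene0","scene11","scene"),("scene6","scene11","scene")):
    A=prof(f"pics/{a}.png",c,es);B=prof(f"pics/{b}.png",c,es)
    print(a,b); print(np.c_[es,np.median(A,1),np.median(B,1),np.median(B-A,1)].astype(int).tolist())
E
```

```text
top4 top11
[[-278, 441, 441, 0], [-279, 443, 444, 0], [-280, 442, 442, 0], [-281, 441, 436, 0], [-282, 428, 422, 0], [-283, 406, 406, 0], [-284, 388, 395, 0], [-285, 380, 382, 0], [-286, 380, 382, 0], [-287, 386, 387, 0], [-288, 389, 387, 0], [-289, 387, 387, 0], [-290, 387, 388, 0], [-291, 387, 388, 0], [-292, 386, 389, 0], [-293, 389, 392, 0], [-294, 390, 391, 0], [-295, 391, 392, 0], [-296, 391, 391, 0], [-297, 391, 390, 0], [-298, 390, 390, 0], [-299, 390, 389, 0], [-300, 390, 388, 0], [-301, 389, 389, 0], [-302, 390, 390, 0], [-303, 390, 390, 0], [-304, 390, 390, 0], [-305, 393, 391, 0]]
scene0 scene11
[[-278, 556, 654, 102], [-279, 578, 646, 74], [-280, 600, 635, 43], [-281, 618, 620, 13], [-282, 634, 608, -12], [-283, 647, 593, -35], [-284, 654, 583, -50], [-285, 660, 579, -64], [-286, 663, 580, -69], [-287, 663, 582, -66], [-288, 663, 584, -62], [-289, 662, 587, -59], [-290, 661, 590, -52], [-291, 660, 595, -48], [-292, 660, 598, -49], [-293, 662, 599, -52], [-294, 661, 599, -55], [-295, 662, 598, -57], [-296, 664, 596, -60], [-297, 665, 596, -63], [-298, 666, 597, -64], [-299, 667, 597, -64], [-300, 667, 598, -64], [-301, 667, 599, -64], [-302, 668, 600, -64], [-303, 669, 601, -65], [-304, 668, 599, -63], [-305, 668, 601, -62]]
scene6 scene11
[[-278, 581, 654, 35], [-279, 569, 646, 38], [-280, 554, 635, 41], [-281, 532, 620, 44], [-282, 516, 608, 58], [-283, 499, 593, 73], [-284, 483, 583, 88], [-285, 485, 579, 93], [-286, 499, 580, 65], [-287, 514, 582, 47], [-288, 530, 584, 39], [-289, 542, 587, 31], [-290, 551, 590, 24], [-291, 557, 595, 20], [-292, 562, 598, 19], [-293, 566, 599, 18], [-294, 566, 599, 17], [-295, 570, 598, 17], [-296, 571, 596, 16], [-297, 570, 596, 17], [-298, 569, 597, 17], [-299, 566, 597, 18], [-300, 564, 598, 19], [-301, 564, 599, 19], [-302, 562, 600, 20], [-303, 561, 601, 23], [-304, 557, 599, 26], [-305, 548, 601, 35]]
```

```bash
python3 -m handwheel '[[[0.005,-0.0019,0.0029,0.008,0.07],[0.005,0,0,0.012,0],[0.005,0,0,0.003,0],[0.005,0,0,0,0],[0.005,0,0,0,0]]]' >/dev/null; python3 g.py 549 -401 64 15
```

```text
t 31.82 tcp [ 548.4 -402.1  119.9] ang 14.95 tilt [-0.0014  0.0015] F [ 0.27  0.84 -1.49] open 0.134 ff 34.6
n,e 425.68 -530.32
d_tool mm [ 0.9 -0.8 55.9] spin -0.05
```

```bash
python3 -m handwheel '[[[0.005,0,0,0,0],[0.005,0,0,0,0]]]' >/dev/null; python3 g.py 549 -401 64 15
```

```text
t 31.98 tcp [ 549.  -402.9  121.6] ang 14.94 tilt [ 0.0006 -0.0006] F [-0.47  0.44 -0.46] open 0.131 ff 34.6
n,e 426.04 -531.31
d_tool mm [ 0.4 -1.9 57.6] spin -0.06
```

```bash
python3 -m handwheel '[[[0.005,0.0004,-0.0019,0,0],[0.005,0,0,0,0],[0.005,0,0,0.005,0],[0.005,0,0,0.006,0],[0.005,0,0,0.003,0],[0.005,0,0,0,0],[0.005,0,0,0,0]]]' >/dev/null; python3 g.py 549 -401 64 15
```

```text
t 32.57 tcp [ 548.3 -400.4  106.3] ang 14.94 tilt [-0.001  0.001] F [-0.06 -0.14 -0.47] open 0.132 ff 34.6
n,e 426.02 -528.72
d_tool mm [ 0.5  0.8 42.3] spin -0.06
```

```bash
python3 -m handwheel '[[[0.005,0.0004,0.0005,0.004,0],[0.005,0,0,0.005,0],[0.005,0,0,0.005,0],[0.005,0,0,0.003,0],[0.005,0,0,0,0],[0.005,0,0,0,0]]]' >/dev/null; python3 g.py 549 -401 64 15; python3 f.py
```

```text
t 33.07 tcp [ 549.  -400.9   89.6] ang 14.94 tilt [-0.0007  0.0007] F [ 0.87  0.09 -1.97] open 0.127 ff 34.6
n,e 426.51 -529.34
d_tool mm [ 0.   0.1 25.6] spin -0.06
F [-0.24 -0.07 -0.51] std [0.46 0.4  0.4 ] z 90.38702841425665 n,e 426.7232411329959 -529.6889950543125
```

Free in the hole; lower the rest.

```bash
python3 -m handwheel '[[[0.005,0,0,0.005,0],[0.005,0,0,0.006,0],[0.005,0,0,0.006,0],[0.005,0,0,0.005,0],[0.005,0,0,0.002,0],[0.005,0,0,0.001,0],[0.005,0,0,0,0],[0.005,0,0,0,0]]]' >/dev/null; python3 f.py
```

```text
F [-0.2   0.03 -0.49] std [0.38 0.44 0.4 ] z 65.29262958861842 n,e 426.69026302540306 -529.6388361472586
```

```bash
python3 -m handwheel '[[[0.005,0,0,0.0009,0],[0.005,0,0,0.0005,0],[0.005,0,0,0,0]]]' >/dev/null; python3 f.py
python3 -m handwheel '[[[0.02,0,0,0,0],[0.04,0,0,0,0],[0.07,0,0,0,0],[0.0854,0,0,0,0],[0.0854,0,0,0,0],[0.0854,0,0,-0.01,0],[0.0854,0,0,-0.03,0],[0.0854,0,0,-0.035,0],[0.0854,0,0,-0.03,0]]]' >/dev/null; python3 g.py
python3 - <<'E'
from m import *
print(proj("scene",[[.549,-.401,.119],[.549,-.401,.055]]))
for c in("scene","top"):
    im=viewer.read_camera(c); cv2.imwrite(f"pics/{c}12.png",im)
r=viewer.outline_of("scene","marker")
for q in r[:1]:
    y,x=np.nonzero(q["mask"]); print(q["confidence"],[(int(v),round(float(x[y==v].mean()),1)) for v in np.unique(y)])
i=cv2.imread("pics/top12.png"); b,W,sd=blade(i,"top",161,190,lambda r:286+(r-160)*5.5/18); print(np.polyval(b,409),np.polyval(b,519))
E
```

```text
F [-0.17 -0.06 -0.8 ] std [0.54 0.49 0.41] z 63.757339793417756 n,e 426.6627194505058 -529.6060151106172
t 35.93 tcp [ 549.3 -401.2  171. ] ang 14.94 tilt [ 0.0004 -0.0003] F [ 0.01 -0.92  0.63] open 1.002 ff 0.0
n,e 426.72 -529.64
[[398.18949418 222.60418825]
 [393.42920101 244.75620795]]
0.44 [(222, 397.5), (223, 397.5), (224, 397.5), (225, 397.5), (226, 397.0), (227, 397.0), (228, 396.5), (229, 396.5), (230, 396.5), (231, 396.0), (232, 395.5), (233, 395.5), (234, 395.5), (235, 395.5), (236, 395.0), (237, 394.5), (238, 394.5), (239, 394.5), (240, 394.5), (241, 393.5), (242, 393.5), (243, 393.0), (244, 393.5), (245, 393.5), (246, 393.5), (247, 393.5), (248, 393.5)]
-284.404265385434 -284.61096969555996
```

```bash
python3 - <<'E'
from m import *
for a,b in(("top4","top12"),("scene4","scene12")):
    A=cv2.imread(f"pics/{a}.png").astype(int).sum(2);B=cv2.imread(f"pics/{b}.png").astype(int).sum(2)
    D=B-A; c=a[:-1]; 
    sl=(slice(150,215),slice(240,335)) if c=="top" else (slice(205,258),slice(236,345))
    ys,xs=np.nonzero(abs(D[sl])>60); print(a,len(ys)); 
    for y,x in list(zip(ys,xs))[:40]:
        u=(x+sl[1].start,y+sl[0].start); print(u,D[u[1],u[0]],np.round(ne(c,u,.009),0),end='; ')
    print()
    for r in (range(165,192,4) if c=="top" else range(216,242,4)):
        xc=int(proj(c,[[*((440*n-287*e)/1000),.009]])[0][0]); 
        print(r,D[r,xc-12:xc+16].tolist())
E
```

```text
top4 358
(np.int64(265), np.int64(154)) 81 [ 560. -221.]; (np.int64(265), np.int64(155)) 190 [ 557. -220.]; (np.int64(265), np.int64(156)) 169 [ 554. -219.]; (np.int64(264), np.int64(158)) 181 [ 548. -214.]; (np.int64(264), np.int64(159)) 171 [ 545. -213.]; (np.int64(263), np.int64(161)) 171 [ 540. -208.]; (np.int64(276), np.int64(162)) -80 [ 524. -248.]; (np.int64(262), np.int64(163)) 186 [ 534. -202.]; (np.int64(262), np.int64(164)) 184 [ 531. -202.]; (np.int64(261), np.int64(165)) 179 [ 529. -197.]; (np.int64(262), np.int64(165)) 188 [ 528. -201.]; (np.int64(277), np.int64(165)) 68 [ 513. -248.]; (np.int64(288), np.int64(165)) -81 [ 503. -283.]; (np.int64(261), np.int64(166)) 167 [ 525. -196.]; (np.int64(260), np.int64(169)) 170 [ 517. -190.]; (np.int64(259), np.int64(171)) 124 [ 511. -185.]; (np.int64(259), np.int64(172)) 116 [ 508. -184.]; (np.int64(279), np.int64(172)) -61 [ 489. -248.]; (np.int64(259), np.int64(173)) 121 [ 505. -183.]; (np.int64(280), np.int64(174)) 63 [ 482. -249.]; (np.int64(291), np.int64(174)) 66 [ 471. -284.]; (np.int64(258), np.int64(175)) 109 [ 499. -17
[... 1754 characters left out ...]
, -3, -2, -6, 0, -4, -3, -4, -4, -1]
220 [-3, -4, -2, -1, -2, 2, 7, 0, 2, -3, -3, -2, -2, 1, -1, 0, -4, -2, -8, -6, -6, -2, -4, 0, -3, 0, -1, -2]
224 [-3, -1, -2, -2, -2, -6, -5, 3, -1, -3, -1, -1, 0, -2, -2, -2, -1, 3, 15, 5, 1, 0, -3, -5, -1, -3, -5, -6]
228 [-6, 0, 1, 3, -1, 0, -2, -1, 1, 1, -1, -5, -2, 0, -3, -1, -9, -2, -3, -6, -1, -1, 1, -3, 2, -4, -1, -5]
232 [14, 9, 0, -3, -3, -4, -4, -2, 0, 1, -3, -4, -3, -8, 2, 4, -1, 0, -4, -4, -4, -8, -5, -2, -3, -1, -2, -3]
236 [6, 0, -4, -3, -5, 0, -3, -4, -5, -4, -4, -5, -6, -5, -4, -1, -3, -1, -2, -3, 1, -3, 1, -3, -1, -4, -4, -2]
240 [-3, -2, 1, -6, -9, -10, -10, -8, 18, 26, 16, 2, -3, -2, 0, -2, -6, -1, -4, -5, -6, 0, -6, -4, -1, 1, -4, -1]
```

```bash
python3 -c "
from plant import sign_off
print(sign_off())"
```

```text
the job is handed in; nothing more can be done
None
```

I placed the square, drew the line, put the marker back upright in its hole and handed the job in at about 36 s, but neither camera shows a line on the board. Wrist forces put the lead on the board along the stroke and clear of it past both edges. The near end was drawn in a short backward stroke. The square barely moved while I drew, and its blade edge is about 1 mm left of the crow's-foot point. While finding the near edge I lowered the marker just off the board and its nose probably brushed the stock; I found no sign of a mark there.

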